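# Lock the sharps tub onto its keyhole desk mount

## Robot

A 6-joint arm with a two-finger parallel gripper is mounted at the origin on the work surface. World frame = base frame: x ahead of the robot, y to its left, z up, the work surface at z = 0. Lengths are in mm, angles in rad, forces in N, time in s.
With the tool pointing down it reaches from about 275 to 875 mm from the base axis. Payload 12.5 kg.
Tool frame: the origin (TCP) lies on the centre line of the jaws, within the pads' length; the fingertips stand 19 mm ahead of it and the grasp point (between the pads) is the TCP; z points along the fingers, y is the line along which they close (so a half turn about z gives the same grasp; the last joint's range is limited). The gripper opens to 85 mm and grips with 20 to 120 N. Pads are 22 mm wide; open, the fingers measure 114 mm over their backs; the gripper's body (76 mm by 85 mm) begins 54 mm behind the grasp point. The pads swing forward as they close: fully open they stand 13 mm farther back than shut.
Start: joints at [1.058, 0.351, 1.652, -0, 1.139, -0.085], TCP at [228.147, 500.434, 250.29] pointing down, gripper open.
Joint ranges: [-2.75, 2.75], [-0.79, 2.1], [0.01, 2.65], [-1.57, 4.71], [0.07, 3.14], [-2.87, 2.87]. Speed limits (rad/s): [2.22, 2.22, 2.79, 3.14, 3.14, 3.14].

## Interface

Orientations are given as a rotation vector (axis times angle).
In Python, from station import ctrl gives the robot as it stands.
- The arm moves only by the tool drive_tool, never from a script. Its argument "plan" is a list that holds one entry, the list of rows, each a list of 7 numbers: the turn, a rotation vector about the tool's x, y, z in degrees, then the shift along the tool's x, y, z in mm, then the opening, from -1 (shut) to 1 (fully open). In form: [[[wx, wy, wz, x, y, z, gripper], ...]]. A call has exactly 10 rows; each row shifts and turns the commanded pose from where the row before left it, along the tool's axes as they then stand; what a row does not reach is not made up. A row lasts 1/8 s, in which the tool goes at most 62.5 mm and 10.7 degrees, less where a joint would pass 70% of its speed; a pose out of reach is approached as far as the arm can. A call with a gripper value outside its range is refused whole. The fingers move at their own pace and stop on an object; "force" is the grip in N (left out, the last holds). Time passes only in rows, so rows that do not move let the fingers close, or fill a call up. It gives the time, the measured TCP pose, the force, the opening and the grip force at its end, in the units of the state.
- ctrl.read_state(): the state, without advancing time (a new reading comes with each control period).
- ctrl.grab_frame(name): name is "scene" or "top" or "wrist"; returns (picture, depth): 384x512x3 uint8, blue, green, red; 384x512 float32, mm along the optical axis (not along the pixel's ray), 0 where there is no reading.
- ctrl.camera_params(name): a dict with "mtx" (3x3 intrinsics, pixels), "k1" (the pictures are not rectified: a ray, as slopes to the right and down, at radius r is drawn at 1 + k1 r^2 times it, then the intrinsics apply), "position" and "orientation" of the camera in the world. Camera axes: x right, y down, z forward; pixel columns grow to the right and rows downward; lengths in mm; the calibration is good to about 2 mm. A picture is of the moment at which its call begins: read the wrist's pose just before it. camera_params takes no time and is no camera call; for the wrist camera it gives the pose at the moment of the call.
- ctrl.hand_in(): hands the job in; it is judged then, once.
The state is a dict: "clock": time; "q": joint angles; "joint_vel": joint speeds; "joint_efforts": joint torques, N m; "ee_pos": TCP position; "tcp_rot": TCP orientation; "wrist_force": force on the tool from outside, world axes, zero at the start; "torque": the same for the moment, N m; "gripper_width": finger opening in mm; "grip_force": force on a finger pad.
Only numpy, scipy, OpenCV 4.12 (cv2) and the standard library are available. Lean on these libraries where they do the work, as an engineer would, in place of code of your own. Each camera call takes 0.05 s, during which the arm holds its last target. There are 200 camera calls.

## Task

Fit the small yellow sharps tub to the grey desk mount: lower its white keyhole plate over the two screw heads, blue stripe on the same side as the mount's blue stripe, and slide it towards those stripes until it stops fully home. Then push the red bolt all the way across behind the plate to lock it, and let go, keeping the tub upright and leaving the other things on the desk where they are.

Things in the scene. Friction and masses are not known exactly. Their poses are not given: they have to be found in the camera images.
- caddy: Loose tub on a white plate, about 0.35 kg. Plate 100 (x) x 176 (y) x 5 mm; origin at the centre of its underside, z up. On its middle stands a closed yellow tub with red top, 56 (x) x 80 (y) x 80 mm high, best gripped by its flat +x and -x faces. Blue stripe along the plate's -x (front) edge. Starts on the desk beside the mount, yaw within 0.6 rad of 0.
- tub_top (a point): Centre of the tub's red top, 85 mm above the caddy's origin.
- keyhole (a point): Centre of the wide opening of the caddy's keyhole at its +y end, on the plate's upper side: x = -15, y = +66 mm of the caddy. The opening is 24 mm across; from it a slot 12 mm wide runs in the caddy's +x and ends at x = +19 mm. A second one is at y = -66 mm.
- caddy_front (a point): Middle of the plate's front (blue stripe) edge, on its underside: 50 mm from the caddy's origin along its -x. When fully home it lies 65 mm from the mount's origin along the mount's -x.
- mount: Fixed grey board on the desk, 150 (x) by 263 (y, from -98 to +165) by 12 mm thick. Origin at desk height midway between its two screws, z up, yaw within 0.3 rad of 0. Blue stripe along its -x edge. The mount is on the left or right, the caddy on the other side. The plate goes down with the caddy's origin at x = +15, y = 0 mm of the mount, same yaw, until it lies on the board.
- screw (a point): Top centre of the mount's screw at x = 0, y = +66 mm, 26 mm above the desk; its twin is at y = -66 mm. Shank 8 mm diameter, 12 to 20 mm above the desk; tapered head 18 mm diameter, 20 to 26 mm. With the plate down on the board, it slides 30 mm along the mount's -x until the slot ends stop on the shanks (caddy origin then at x = -15 mm, 12 mm above the desk).
- bolt (a joint): Red slide bolt of the mount, m: 0 drawn back, 0.034 fully across (stop); starts at 0 to 0.008. Slides along the mount's -y with about 1.5 N friction, stays where left. Its round-nosed tongue, 13 mm wide, 1 to 10 mm above the board, runs along x = +44 mm of the mount, 2.5 mm behind the rear edge of a plate that is home; if the plate is not home it strikes the plate's end.
- bolt_handle (a point): Centre of the top of the bolt's red upright handle, 18 x 18 mm, 50 mm tall, its top 71 mm above the desk. At bolt = 0 it is at x = +44, y = +140 mm of the mount, at 0.034 at y = +106 mm. Can be pinched or pushed from above.
- sanitizer: Loose clear pump bottle, 64 mm diameter, 166 mm tall, at the far side. Origin at its base. Leave it alone.
- vial: Loose small jar with blue cap, 28 mm diameter, 50 mm tall, at the far side. Origin at its base. Leave it alone.
- vial2: Loose small jar with red cap, 28 mm diameter, 50 mm tall, at the far side. Origin at its base. Leave it alone.
- marker: Loose highlighter, 125 mm long, 16 mm high, lying at the far side. Leave it alone.
- syringe: Loose capped large syringe, about 140 mm long and 18 mm high, lying along x between the mount and the caddy. Leave it alone.
Mind the look-alikes: they are no part of the job. Leave any pink look-alike of the caddy alone.

How it is judged:
By the outcome, as a careful person would: the job done as asked, in the order asked, and still so for the second after the job is handed in, with the robot touching nothing.
It also fails if it takes over 58 s, if anything falls off the work surface, if the arm or the gripper's body presses on something with over 40 N, if the wrist force passes 120 N, or if a joint passes its speed limit or range.

## Working session

There is one attempt and no reset: what is moved stays moved. The work goes in short steps, Python scripts to look and compute and a tool call to move; the robot and the scene stay as the last step left them, time stands still between calls to the robot, and variables do not carry over. Pictures are saved under pics/ and viewed, at most 10 in all, crops included, and the job is handed in when it is done.

Besides the shell and the picture viewer there is one more tool, called after "Request:" as name(argument=value, ...) on one line, values as JSON. drive_tool: Moves the arm, as the interface text tells. Its arguments: {"type":"object","properties":{"plan":{"type":"array"},"force":{"type":"number"}},"required":["plan"]}

```bash
mkdir -p pics; ls; cat > h.py <<'E'
import numpy as np, cv2
from scipy.spatial.transform import Rotation as R
from station import ctrl
def cam(n):
    c=ctrl.camera_params(n); o=np.array(c["orientation"],float)
    M=o if o.shape==(3,3) else (R.from_rotvec(o).as_matrix() if o.size==3 else R.from_quat(o).as_matrix())
    return np.array(c["mtx"],float),float(c["k1"]),np.array(c["position"],float),M
def rays(C,uv):
    K,k1,p,M=C; uv=np.asarray(uv,float).reshape(-1,1,2)
    s=cv2.undistortPoints(uv,K,np.array([k1,0,0,0.]),None).reshape(-1,2)
    return s
def onplane(C,uv,z):
    d=np.c_[rays(C,uv),np.ones(len(np.asarray(uv).reshape(-1,2)))]@C[3].T
    return C[2]+d*((z-C[2][2])/d[:,2])[:,None]
def cloud(C,dep):
    h,w=dep.shape; g=np.stack(np.meshgrid(np.arange(w),np.arange(h)),-1).reshape(-1,2)
    d=np.c_[rays(C,g),np.ones(h*w)]*dep.reshape(-1,1)
    return (d@C[3].T+C[2]).reshape(h,w,3)
E
python3 - <<'E'
from h import *
for n in("top","scene"):
    print(n,ctrl.camera_params(n))
    im,d=ctrl.grab_frame(n); cv2.imwrite(f"pics/{n}0.png",im); np.savez(f"{n}0.npz",im=im,d=d)
s=ctrl.read_state(); print({k:np.round(v,3) for k,v in s.items()})
E
```

```text
pics
top {'mtx': array([[400.17967797,   0.        , 254.40734043],
       [  0.        , 400.17967797, 189.31040675],
       [  0.        ,   0.        ,   1.        ]]), 'k1': -0.07314508399888661, 'position': array([ 243.75738824,   30.94986489, 1117.63290065]), 'orientation': array([-2.22946843,  1.98684185, -0.20840494])}
scene {'mtx': array([[395.00349643,   0.        , 253.37088057],
       [  0.        , 395.00349643, 191.70115647],
       [  0.        ,   0.        ,   1.        ]]), 'k1': -0.017049983180084972, 'position': array([1003.28868666,  665.56936124,  630.15660631]), 'orientation': array([-0.83862165, -2.35328015,  1.2854126 ])}
{'clock': np.float64(0.1), 'q': array([ 1.058,  0.351,  1.652, -0.   ,  1.139, -0.085]), 'joint_vel': array([-0.   , -0.   , -0.002, -0.001, -0.001,  0.002]), 'joint_efforts': array([ 1.0000e-03, -5.0682e+01, -2.9187e+01, -0.0000e+00,  3.0000e-03,
        0.0000e+00]), 'ee_pos': array([228.048, 500.193, 249.803]), 'tcp_rot': array([-6.67e-01, -3.07e+00,  2.00e-03]), 'wrist_force': array([-0.283,  0.174,  0.575]), 'torque': array([-0.013,  0.032,  0.024]), 'grip_force': np.float64(0.0), 'gripper_width': np.float64(85.486)}
```

View pics/top0.png

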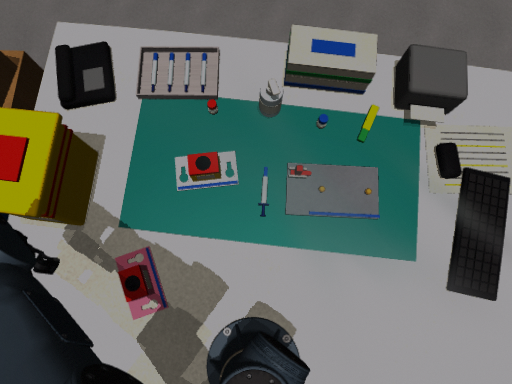

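View pics/scene0.png

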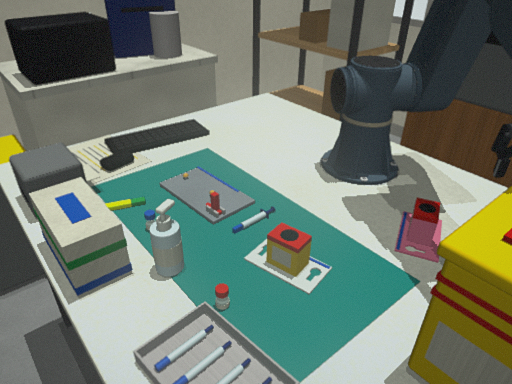

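The top view shows the white-plate tub (caddy) at about (206,170). The pink-plate look-alike is at (140,283), so the white plate with the yellow tub fits the description. The mount is at (332,190) with its screws near (322,189) and (368,191), the red bolt is at (298,171), and the syringe is at (264,190).

```bash
python3 - <<'E'
from h import *
f=np.load("top0.npz"); im,d=f["im"],f["d"]; C=cam("top"); P=cloud(C,d)
hsv=cv2.cvtColor(im,cv2.COLOR_BGR2HSV); H,S,V=cv2.split(hsv)
def box(m,x0,y0,x1,y1):
    o=np.zeros_like(m); o[y0:y1,x0:x1]=m[y0:y1,x0:x1]; return o
def blobs(m,name,z,amin=4):
    n,l,st,ce=cv2.connectedComponentsWithStats(m.astype(np.uint8))
    for i in range(1,n):
        if st[i,4]>=amin:
            c=cv2.findContours((l==i).astype(np.uint8),0,2)[0][0]
            b=cv2.boxPoints(cv2.minAreaRect(c)); w=onplane(C,b,z)
            print(name,st[i,4],ce[i].round(1),"world",onplane(C,ce[i],z)[0].round(1),"depthz",np.median(P[l==i][:,2]).round(1),
             "sides",np.linalg.norm(w[0]-w[1]).round(),np.linalg.norm(w[1]-w[2]).round(),"mid",w.mean(0)[:2].round(1))
green=(H>75)&(H<95)&(S>150)
blobs(box((S<60)&(V>120),165,145,245,195),"plate",5,60)
blobs(box(((H<8)|(H>172))&(S>120)&(V>60),165,140,245,195),"redtop",85,20)
blobs(box((H>105)&(H<130)&(S>120),165,145,245,200),"cstripe",5,8)
blobs(box(~green,280,155,385,222),"board",12,300)
blobs(box((H>105)&(H<130)&(S>120),280,195,390,222),"mstripe",12,8)
blobs(box((H>10)&(H<32)&(S>110)&(V>80),280,165,385,205),"screw",26,4)
blobs(box(((H<8)|(H>172))&(S>120),280,155,320,185),"bolt",71,8)
c=im[130:230,160:390]; cv2.imwrite("pics/c1.png",cv2.resize(c,None,fx=3.4,fy=3.4,interpolation=2))
E
```

```text
plate 780 [207.1 169.3] world [514.6 192.8   5. ] depthz 4.8 sides 178.0 99.0 mid [511.8 196.6]
redtop 459 [202.8 163.1] world [510.8 195.   85. ] depthz 84.8 sides 81.0 57.0 mid [511.5 195.3]
cstripe 157 [207.4 184.6] world [470.3 186.    5. ] depthz 5.3 sides 166.0 8.0 mid [470.  186.9]
board 5286 [331.  192.4] world [ 486.7 -164.9   12. ] depthz 11.5 sides 278.0 172.0 mid [ 490.7 -165.5]
mstripe 191 [344.2 214.2] world [ 429.1 -206.8   12. ] depthz 12.2 sides 9.0 198.0 mid [ 428.7 -206.5]
screw 24 [321.5 188.5] world [ 491.7 -135.1   26. ] depthz 26.0 sides 12.0 12.0 mid [ 491.7 -135.1]
screw 31 [368.  190.9] world [ 499.9 -266.    26. ] depthz 24.7 sides 17.0 15.0 mid [ 500.1 -266.5]
bolt 71 [302.7 170.2] world [525.9 -73.5  71. ] depthz 48.4 sides 20.0 41.0 mid [524.2 -74. ]
bolt 16 [292.5 171.5] world [519.2 -46.4  71. ] depthz 22.3 sides 8.0 8.0 mid [519.2 -46.4]
```

View pics/c1.png

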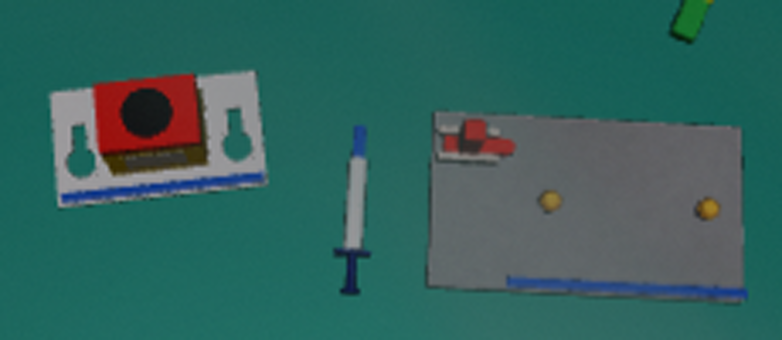

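```bash
cat >> h.py <<'E'
def go(x,y,z,yawy):
    """tool-frame shift/turn to reach TCP x,y,z pointing down, tool y along +-(cos yawy, sin yawy)"""
    s=ctrl.read_state(); T=R.from_rotvec(s["tcp_rot"]).as_matrix(); 
    best=None
    for k in(0,np.pi):
        yy=np.array([np.cos(yawy+k),np.sin(yawy+k),0]); zz=np.array([0,0,-1.]); G=np.c_[np.cross(yy,zz),yy,zz]
        w=np.degrees(R.from_matrix(T.T@G).as_rotvec())
        if best is None or np.linalg.norm(w)<np.linalg.norm(best[0]): best=(w,G)
    D=np.array([x,y,z])-s["ee_pos"]
    print("turn",best[0].round(2),"shift now-axes",(T.T@D).round(1),"shift after turn",(best[1].T@D).round(1),"clock",s["clock"],"q6",s["q"][5].round(2))
    print("tool y",T[:,1].round(3),"pos",s["ee_pos"].round(1),"F",s["wrist_force"].round(1),"w",s["gripper_width"].round(1),"gf",s["grip_force"].round(1))
E
python3 - <<'E'
from h import *
f=np.load("top0.npz"); im,d=f["im"],f["d"]; C=cam("top")
H,S,V=cv2.split(cv2.cvtColor(im,cv2.COLOR_BGR2HSV))
def ori(m,z,name):
    v,u=np.nonzero(m); w=onplane(C,np.c_[u,v],z)[:,:2]; 
    vx,vy,*_=cv2.fitLine(w.astype(np.float32),cv2.DIST_HUBER,0,.01,.01).ravel()
    print(name,"yaw",np.degrees(np.arctan2(-vx*np.sign(vy),abs(vy))).round(2))
b=(H>105)&(H<130)&(S>120); U,Vv=np.meshgrid(np.arange(512),np.arange(384))
ori(b&(U>165)&(U<245)&(Vv>145)&(Vv<200),5,"caddy stripe")
ori(b&(U>300)&(U<390)&(Vv>195)&(Vv<222),12,"mount stripe")
r=((H<8)|(H>172))&(S>120)&(U>165)&(U<245)&(Vv>140)&(Vv<195)
c=max(cv2.findContours(r.astype(np.uint8),0,2)[0],key=cv2.contourArea); w=onplane(C,cv2.boxPoints(cv2.minAreaRect(c)),85)
print(w.round(0)[:,:2].tolist())
go(511,195,180,0)
E
```

```text
caddy stripe yaw 13.0
mount stripe yaw 3.69
[[530.0, 242.0], [549.0, 163.0], [492.0, 149.0], [474.0, 227.0]]
turn [-6.000e-02  3.000e-02  6.549e+01] shift now-axes [-384.1 -160.2   70. ] shift after turn [-305.2  283.    69.8] clock 0.1 q6 -0.08Traceback (most recent call last):
  File "<stdin>", line 14, in <module>
  File "h.py", line 29, in go
    print("tool y",T[:,1].round(3),"pos",s["ee_pos"].round(1),"F",s["wrist_force"].round(1),"w",s["gripper_width"].round(1),"gf",s["grip_force"].round(1))
                                                                                                ^^^^^^^^^^^^^^^^^^^^^^^^
AttributeError: 'float' object has no attribute 'round'
```

Request:
drive_tool(plan=[[[0,0,10.48,0,0,0,1],[0,0,10.48,0,0,0,1],[0,0,10.48,0,0,0,1],[0,0,10.48,0,0,0,1],[0,0,10.48,0,0,0,1],[0,0,0,-45,26,0,1],[0,0,0,-45,26,0,1],[0,0,0,-45,26,0,1],[0,0,0,-45,26,0,1],[0,0,0,-45,26,0,1]]], force=60)

```text
clock: 1.35
ee_pos: [406.6, 309.3, 250.2]
tcp_rot: [-1.954, -2.46, 0.0]
wrist_force: [0.1, 0.7, -0.4]
gripper_width: 85.1
grip_force: 0.0
```

Request:
drive_tool(plan=[[[0,0,0,-45,26,10,1],[0,0,0,-45,26,20,1],[0,0,0,-45,25,20,1],[0,0,0,0,0,10,1],[0,0,0,0,0,0,1],[0,0,0,0,0,0,1],[0,0,0,0,0,0,1],[0,0,0,0,0,0,1],[0,0,0,0,0,0,1],[0,0,0,0,0,0,1]]])

```text
clock: 2.6
ee_pos: [511.3, 196.7, 190.3]
tcp_rot: [1.954, 2.46, 0.0]
wrist_force: [0.7, 0.0, 0.2]
gripper_width: 85.4
grip_force: 0.0
```

```bash
sed -i 's/s\["gripper_width"\].round(1)/round(float(s["gripper_width"]),1)/; s/s\["grip_force"\].round(1)/round(float(s["grip_force"]),1)/' h.py
python3 - <<'E'
from h import *
go(511,195,55,np.radians(13.0))
im,d=ctrl.grab_frame("wrist"); cv2.imwrite("pics/w1.png",im); C=cam("wrist"); P=cloud(C,d)
np.savez("w1.npz",im=im,d=d,P=P)
H,S,V=cv2.split(cv2.cvtColor(im,cv2.COLOR_BGR2HSV))
r=((H<8)|(H>172))&(S>100)&(np.abs(P[...,2]-85)<6)
c=cv2.findContours(r.astype(np.uint8),0,2)[0]
if c:
    b=cv2.boxPoints(cv2.minAreaRect(max(c,key=cv2.contourArea))); print(b.round(),onplane(C,b,85).round(1))
E
```

```text
turn [0.   0.   0.09] shift now-axes [ -1.6  -0.6 135.3] shift after turn [ -1.6  -0.6 135.3] clock 2.6 q6 0.05
tool y [0.974 0.227 0.   ] pos [511.3 196.7 190.3] F [0.7 0.  0.2] w 85.4 gf 0.0
[[219. 156.]
 [286. 156.]
 [286. 244.]
 [219. 244.]] [[474.1 228.4  85. ]
 [528.  240.9  85. ]
 [548.9 163.4  85. ]
 [489.4 149.5  85. ]]
```

View pics/w1.png

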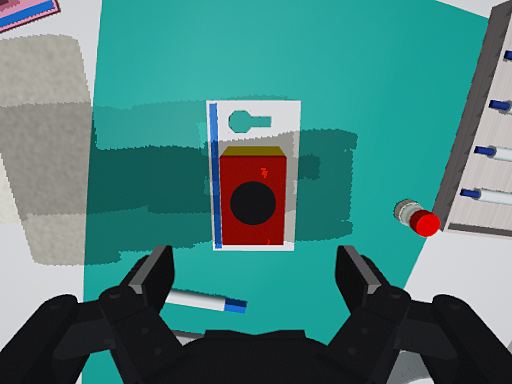

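The wrist view shows the white-plate tub's red top spanning (219,156) to (286,244), with the stripe to its left. This is the right tub, and it is centred under the tool. I'll descend, grip and lift it.

Request:
drive_tool(plan=[[[0,0,0,-1.5,-0.5,35,1],[0,0,0,0,0,35,1],[0,0,0,0,0,35,1],[0,0,0,0,0,20,1],[0,0,0,0,0,10,1],[0,0,0,0,0,0,1],[0,0,0,0,0,0,-1],[0,0,0,0,0,0,-1],[0,0,0,0,0,0,-1],[0,0,0,0,0,0,-1]]], force=60)

```text
clock: 3.9
ee_pos: [511.6, 195.2, 56.3]
tcp_rot: [1.953, 2.46, 0.002]
wrist_force: [-0.6, 1.0, 6.8]
gripper_width: 55.5
grip_force: 65.0
```

Request:
drive_tool(plan=[[[0,0,0,0,0,0,-1],[0,0,0,0,0,0,-1],[0,0,0,0,0,-10,-1],[0,0,0,0,0,-25,-1],[0,0,0,0,0,-30,-1],[0,0,0,0,0,-25,-1],[0,0,0,0,0,-10,-1],[0,0,0,0,0,0,-1],[0,0,0,0,0,0,-1],[0,0,0,0,0,0,-1]]])

```text
clock: 5.15
ee_pos: [510.8, 195.0, 154.4]
tcp_rot: [-1.953, -2.459, 0.002]
wrist_force: [-0.3, 1.2, -2.1]
gripper_width: 55.4
grip_force: 64.7
```

```bash
python3 - <<'E'
from h import *
m=np.array([495.8,-200.5]); y=np.radians(3.65); ux=np.array([np.cos(y),np.sin(y)])
go(*(m+15*ux),140,y)
im,d=ctrl.grab_frame("wrist"); cv2.imwrite("pics/w2.png",im); C=cam("wrist"); P=cloud(C,d)
H,S,V=cv2.split(cv2.cvtColor(im,cv2.COLOR_BGR2HSV))
b=((H>105)&(H<130)&(S>120)); np.savez("w2.npz",im=im,d=d,P=P)
E
```

```text
turn [-0.09  0.01  9.44] shift now-axes [-384.3  -89.3   14.6] shift after turn [-393.7  -25.1   14.4] clock 5.15 q6 0.05
tool y [ 0.974  0.226 -0.002] pos [510.8 195.  154.4] F [-0.3  1.2 -2.1] w 55.4 gf 64.7
```

View pics/w2.png

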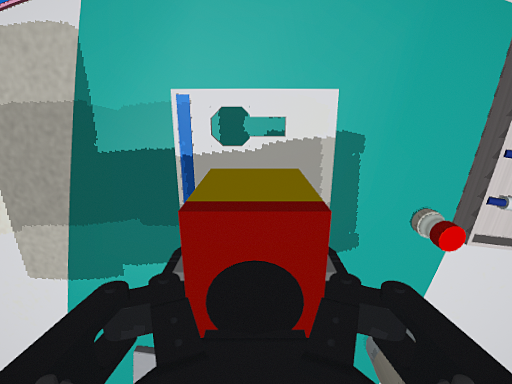

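The tub is held level. The +y keyhole's opening is at (232,126) and its slot end at (285,126). I'll carry the tub over the mount.

Request:
drive_tool(plan=[[[0,0,9.44,0,0,0,-1],[0,0,0,-25,0,0,-1],[0,0,0,-50,-5,0,-1],[0,0,0,-55,-5,0,-1],[0,0,0,-55,-5,0,-1],[0,0,0,-55,-5,0,-1],[0,0,0,-55,-5,0,-1],[0,0,0,-50,0,0,-1],[0,0,0,-35,0,0,-1],[0,0,0,-14,0,0,-1]]])

```text
clock: 6.45
ee_pos: [511.1, -201.3, 154.9]
tcp_rot: [-2.151, -2.289, 0.0]
wrist_force: [0.3, -0.3, -3.6]
gripper_width: 55.4
grip_force: 64.6
```

Request:
drive_tool(plan=[[[0,0,0,0,0,10,-1],[0,0,0,0,0,10,-1],[0,0,0,0,0,5,-1],[0,0,0,0,0,0,-1],[0,0,0,0,0,0,-1],[0,0,0,0,0,0,-1],[0,0,0,0,0,0,-1],[0,0,0,0,0,0,-1],[0,0,0,0,0,0,-1],[0,0,0,0,0,0,-1]]])

```text
clock: 7.7
ee_pos: [511.3, -199.7, 130.3]
tcp_rot: [2.15, 2.291, -0.0]
wrist_force: [-0.7, -0.5, -2.7]
gripper_width: 55.7
grip_force: 64.6
```

```bash
python3 - <<'E'
from h import *
m=np.array([495.8,-200.5]); y=np.radians(3.65); ux=np.array([np.cos(y),np.sin(y)])
go(*(m+15*ux),130,y)
s=ctrl.read_state()
im,d=ctrl.grab_frame("wrist"); cv2.imwrite("pics/w3.png",im); C=cam("wrist"); P=cloud(C,d)
np.savez("w3.npz",im=im,d=d,P=P,K=C[0],k1=C[1],p=C[2],M=C[3],ee=s["ee_pos"],rot=s["tcp_rot"])
E
```

```text
turn [ 0.  0. -0.] shift now-axes [ 0.2 -0.5  0.3] shift after turn [ 0.2 -0.5  0.3] clock 7.7 q6 -0.52
tool y [0.998 0.064 0.   ] pos [ 511.3 -199.7  130.3] F [-0.7 -0.5 -2.7] w 55.7 gf 64.6
```

View pics/w3.png

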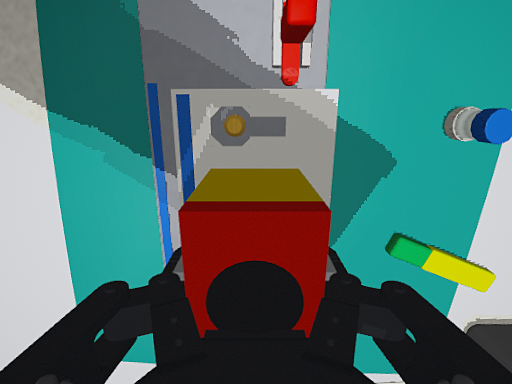

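The screw (234,125) shows through the keyhole opening (231,126), and the bolt handle is at (297,12) with the tongue tip at (289,78). Next I'll compute the offset between keyhole and screw.

```bash
python3 - <<'E'
from h import *
f=np.load("w3.npz"); C=(f["K"],float(f["k1"]),f["p"],f["M"]); im,P=f["im"],f["P"]; ee=f["ee"]
T=R.from_rotvec(f["rot"]).as_matrix()
U,Vv=np.meshgrid(np.arange(512),np.arange(384)); H,S,V=cv2.split(cv2.cvtColor(im,cv2.COLOR_BGR2HSV))
pl=(P[...,2]>68)&(P[...,2]<90)&(Vv<165)&(U>165)&(U<345)
print("plate z",np.median(P[pl][:,2]), "tilt fit",np.linalg.lstsq(np.c_[P[pl][:,:2],np.ones(pl.sum())],P[pl][:,2],rcond=None)[0].round(4))
zp=ee[2]-56.3+5
hole=(~pl)&(Vv>100)&(Vv<150)&(U>200)&(U<295)
v,u=np.nonzero(hole); w=(onplane(C,np.c_[u,v],zp)-ee)@T
# slot axis row(tool x) & opening centre; caddy x=tool y, caddy y=tool x
print("hole toolx range",w[:,0].min(),w[:,0].max(),"tooly",w[:,1].min(),w[:,1].max())
sl=w[:,1]>w[:,1].max()-18; op=w[:,1]<w[:,1].max()-22
print("slot mid toolx",np.median(w[sl,0]),"opening centre toolx",(w[op,0].min()+w[op,0].max())/2,"opening centre tooly",w[:,1].min()+12, "slot end-19:",w[:,1].max()-34)
sc=hole&(H>8)&(H<35)&(S>110); v,u=np.nonzero(sc); print("n",sc.sum(),"px",u.mean(),v.mean(), "z",np.median(P[sc][:,2]))
c=((u.min()+u.max())/2,(v.min()+v.max())/2); q=onplane(C,[c],26)[0]; print("screw world",q.round(1),"tool",((q-ee)@T).round(2), "ext",np.ptp(u),np.ptp(v))
b=(H>105)&(H<130)&(S>120)
for n,m,z in(("caddy",b&(U>165)&(U<192)&(Vv>92)&(Vv<200),zp),("mount",b&(U>140)&(U<170)&(Vv>75)&(Vv<270),12)):
    v,u=np.nonzero(m); w=onplane(C,np.c_[u,v],z)[:,:2].astype(np.float32); vx,vy,x0,y0=cv2.fitLine(w,cv2.DIST_HUBER,0,.01,.01).ravel()
    print(n,"yaw",np.degrees(np.arctan2(-vx*np.sign(vy),abs(vy))).round(2),"n",len(u))
E
```

```text
plate z 78.95366163248914 tilt fit [-3.30000e-03 -7.45000e-02  7.04889e+01]
hole toolx range 55.15792393123751 77.28490871274309 tooly -32.12889538750016 18.728561666850926
slot mid toolx 66.693711179092 opening centre toolx 66.2214163219903 opening centre tooly -20.128895387500158 slot end-19: -15.271438333149074
n 370 px 234.31621621621622 125.1108108108108 z 25.21551191474481
screw world [ 491.6 -136.6   26. ] tool [ 64.25 -15.63 104.31] ext 21 22
caddy yaw 2.12 n 1182
mount yaw 3.53 n 1359
```

```bash
python3 - <<'E'
from h import *
f=np.load("w3.npz"); C=(f["K"],float(f["k1"]),f["p"],f["M"]); im,P=f["im"],f["P"]; ee=f["ee"]
T=R.from_rotvec(f["rot"]).as_matrix(); Q=(P-ee)@T
print("cam in tool",((C[2]-ee)@T).round(1))
H,S,V=cv2.split(cv2.cvtColor(im,cv2.COLOR_BGR2HSV))
for r in(92,100,110,118,124,130,140,155,163,180,190):
    row=Q[r]; ok=(np.abs(row[:,2]-51)<12)&(np.arange(512)>160)&(np.arange(512)<350); u=np.nonzero(ok)[0]
    e=(onplane(C,[[u.min()-.5,r],[u.max()+.5,r]],ee[2]-51.3)-ee)@T
    gaps=[(u[i]+1,u[i+1]-1) for i in np.nonzero(np.diff(u)>3)[0]]
    print(r,u.min(),u.max(),"edges y",e[:,1].round(1),"x",e[0,0].round(1),"z med",np.median(row[u,2]).round(1),"zL,zR",row[u[:6],2].mean().round(1),row[u[-6:],2].mean().round(1),gaps)
E
```

```text
cam in tool [  74.8   -0.  -123.6]
92 171 338 edges y [-49.8  50.3] x 86.1 z med 51.2 zL,zR 51.4 51.3 []
100 172 337 edges y [-49.6  50. ] x 81.5 z med 51.3 zL,zR 51.2 51.1 []
110 173 336 edges y [-49.4  49.9] x 75.7 z med 51.4 zL,zR 50.4 51.2 [(np.int64(219), np.int64(244))]
118 173 336 edges y [-49.8  50.3] x 71.0 z med 51.2 zL,zR 51.2 51.1 [(np.int64(212), np.int64(284))]
124 174 335 edges y [-49.4  49.9] x 67.4 z med 51.3 zL,zR 51.0 51.3 [(np.int64(212), np.int64(284))]
130 173 335 edges y [-50.3  50.2] x 63.8 z med 51.3 zL,zR 51.2 51.3 [(np.int64(212), np.int64(284))]
140 174 334 edges y [-50.2  50.1] x 57.7 z med 51.4 zL,zR 51.0 51.0 [(np.int64(219), np.int64(246))]
155 175 332 edges y [-50.3  49.6] x 48.4 z med 51.3 zL,zR 50.9 51.2 []
163 176 332 edges y [-50.1  50. ] x 43.3 z med 51.3 zL,zR 51.1 52.0 []
180 178 331 edges y [-49.7  50.2] x 32.1 z med 51.3 zL,zR 51.2 51.2 [(np.int64(202), np.int64(307))]
190 178 330 edges y [-50.2  50.1] x 25.4 z med 50.9 zL,zR 51.3 51.5 [(np.int64(194), np.int64(315))]
```

Request:
drive_tool(plan=[[[0,0,0,-1.5,-0.5,10,-1],[0,0,0,0,0,12,-1],[0,0,0,0,0,12,-1],[0,0,0,0,0,6,-1],[0,0,0,0,0,0,-1],[0,0,0,0,0,0,-1],[0,0,0,0,0,0,-1],[0,0,0,0,0,0,-1],[0,0,0,0,0,0,-1],[0,0,0,0,0,0,-1]]])

```text
clock: 9.0
ee_pos: [510.9, -201.2, 90.3]
tcp_rot: [2.15, 2.291, 0.0]
wrist_force: [-0.1, -0.1, -2.2]
gripper_width: 55.6
grip_force: 64.6
```

```bash
python3 - <<'E'
from h import *
go(0,0,0,np.radians(3.65)); s=ctrl.read_state(); ee=s["ee_pos"];T=R.from_rotvec(s["tcp_rot"]).as_matrix()
im,d=ctrl.grab_frame("wrist"); C=cam("wrist"); cv2.imwrite("pics/w4.png",cv2.resize(im[40:180,160:350],None,fx=4,fy=4)); Q=(cloud(C,d)-ee)@T
H,S,V=cv2.split(cv2.cvtColor(im,cv2.COLOR_BGR2HSV))
for r in(112,118,124,130,136):
    row=Q[r]; u=np.nonzero((np.abs(row[:,2]-51)<3)&(np.arange(512)>160)&(np.arange(512)<350))[0]
    g=[(u[i]+.5,u[i+1]-.5) for i in np.nonzero(np.diff(u)>3)[0]]
    for a in g: e=(onplane(C,[[a[0],r],[a[1],r]],ee[2]-51.3)-ee)@T; print(r,a,e[:,:2].round(1).tolist())
sub=np.zeros(H.shape,bool); sub[95:155,195:300]=1
sc=sub&(H>8)&(H<35)&(S>110); v,u=np.nonzero(sc); q=onplane(C,[[(u.min()+u.max())/2,(v.min()+v.max())/2]],26)[0]
print("screw",((q-ee)@T).round(1),q.round(1),np.ptp(u),np.ptp(v))
lo=sub&(Q[...,2]>54.5); v,u=np.nonzero(lo); w=(onplane(C,np.c_[u,v],ee[2]-51.3)-ee)@T; o=w[:,1]<-6; print("hole toolx",w[o,0].min(),w[o,0].max(),"tooly",w[:,1].min(),w[:,1].max())
E
```

```text
turn [0. 0. 0.] shift now-axes [ 233.4 -497.    90.3] shift after turn [ 233.4 -497.    90.3] clock 9.0 q6 -0.52
tool y [0.998 0.064 0.   ] pos [ 510.9 -201.2   90.3] F [-0.1 -0.1 -2.2] w 55.6 gf 64.6
112 (np.float64(216.5), np.float64(247.5)) [[74.4, -22.7], [74.4, -4.0]]
118 (np.float64(210.5), np.float64(285.5)) [[70.9, -26.5], [70.9, 19.1]]
124 (np.float64(210.5), np.float64(285.5)) [[67.3, -26.7], [67.3, 19.2]]
130 (np.float64(210.5), np.float64(285.5)) [[63.7, -26.8], [63.7, 19.3]]
136 (np.float64(213.5), np.float64(249.5)) [[60.1, -25.1], [60.1, -2.8]]
screw [ 65.5 -15.2  64.3] [ 491.5 -136.9   26. ] 26 26
hole toolx 54.55421011350473 77.30041540284795 tooly -26.55839183231436 18.93732632587115
```

View pics/w4.png

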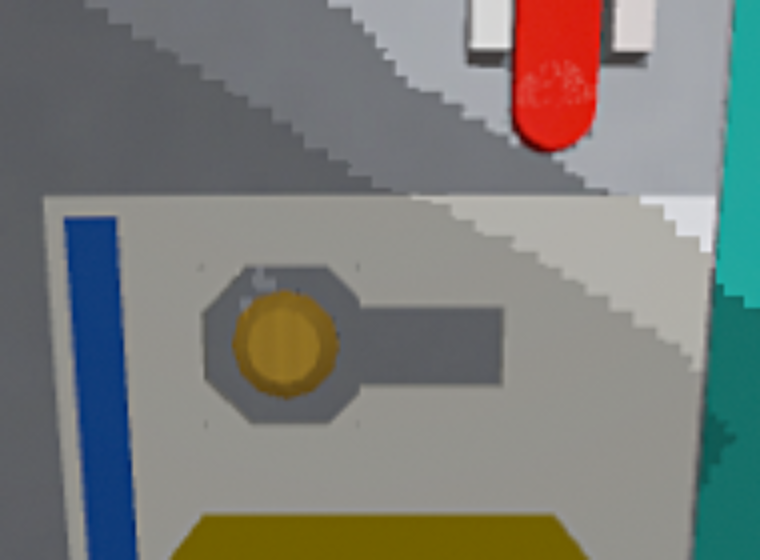

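The screw at crop (285,343) sits inside the opening (282,343), and the tongue is clear of the plate end. I'll lower the plate onto the board.

Request:
drive_tool(plan=[[[0,0,0,-0.5,0,4,-1],[0,0,0,0,0,4,-1],[0,0,0,0,0,4,-1],[0,0,0,0,0,4,-1],[0,0,0,0,0,3,-1],[0,0,0,0,0,1.5,-1],[0,0,0,0,0,1,-1],[0,0,0,0,0,0,-1],[0,0,0,0,0,0,-1],[0,0,0,0,0,0,-1]]])

```text
clock: 10.3
ee_pos: [510.9, -201.8, 68.9]
tcp_rot: [2.149, 2.291, 0.0]
wrist_force: [0.2, -0.4, -3.0]
gripper_width: 55.2
grip_force: 64.6
```

Request:
drive_tool(plan=[[[0,0,0,0,0,0.4,-1],[0,0,0,0,-3,0,-1],[0,0,0,0,-5,0,-1],[0,0,0,0,-5,0,-1],[0,0,0,0,-5,0,-1],[0,0,0,0,-5,0,-1],[0,0,0,0,-3,0,-1],[0,0,0,0,-2,0,-1],[0,0,0,0,-1,0,-1],[0,0,0,0,0,0,-1]]])

```text
clock: 11.55
ee_pos: [482.0, -203.6, 68.4]
tcp_rot: [2.15, 2.291, 0.0]
wrist_force: [-0.7, 0.6, -2.8]
gripper_width: 55.2
grip_force: 64.6
```

```bash
python3 -c "
from h import *
s=ctrl.read_state(); T=R.from_rotvec(s['tcp_rot']).as_matrix(); m=np.array([495.6,-202.0,12]); D=(s['ee_pos']-m)@T; print(D.round(1),s['wrist_force'].round(1),s['torque'].round(2))"
```

```text
[ -0.7 -13.7 -56.4] [-0.7  0.6 -2.8] [-0.    0.03 -0.01]
```

Request:
drive_tool(plan=[[[0,0,0,0,-0.5,0,-1],[0,0,0,0,-0.5,0,-1],[0,0,0,0,-0.5,0,-1],[0,0,0,0,-0.5,0,-1],[0,0,0,0,-0.5,0,-1],[0,0,0,0,-0.5,0,-1],[0,0,0,0,0,0,-1],[0,0,0,0,0,0,-1],[0,0,0,0,0,0,-1],[0,0,0,0,0,0,-1]]])

```text
clock: 12.8
ee_pos: [479.9, -203.8, 68.5]
tcp_rot: [2.148, 2.29, 0.002]
wrist_force: [6.4, 2.2, -7.6]
gripper_width: 55.1
grip_force: 64.9
```

Request:
drive_tool(plan=[[[0,0,0,0,-0.5,0,-1],[0,0,0,0,-0.5,0,-1],[0,0,0,0,-0.5,0,-1],[0,0,0,0,0,0,-1],[0,0,0,0,0,0,-1],[0,0,0,0,0,0,-1],[0,0,0,0,0,0,-1],[0,0,0,0,0,0,-1],[0,0,0,0,0,0,-1],[0,0,0,0,0,0,-1]]])

```text
clock: 14.05
ee_pos: [479.5, -203.9, 68.6]
tcp_rot: [2.147, 2.288, 0.004]
wrist_force: [13.8, 4.1, -11.4]
gripper_width: 55.4
grip_force: 65.7
```

Firmly home. I'll release the tub and rise straight up.

Request:
drive_tool(plan=[[[0,0,0,0,1,0,-1],[0,0,0,0,0,0,1],[0,0,0,0,0,0,1],[0,0,0,0,0,0,1],[0,0,0,0,0,0,1],[0,0,0,0,0,-15,1],[0,0,0,0,0,-30,1],[0,0,0,0,0,-40,1],[0,0,0,0,0,-35,1],[0,0,0,0,0,0,1]]])

```text
clock: 15.3
ee_pos: [479.6, -204.4, 191.8]
tcp_rot: [2.146, 2.287, 0.002]
wrist_force: [0.7, -0.7, -0.4]
gripper_width: 85.3
grip_force: 0.0
```

```bash
python3 - <<'E'
from h import *
y=np.radians(3.6); ux=np.array([np.cos(y),np.sin(y)]); uy=np.array([-np.sin(y),np.cos(y)]); m=np.array([495.6,-202.4])
s=ctrl.read_state()
im,d=ctrl.grab_frame("wrist"); cv2.imwrite("pics/w5.png",im); C=cam("wrist"); P=cloud(C,d)
H,S,V=cv2.split(cv2.cvtColor(im,cv2.COLOR_BGR2HSV)); z=P[...,2]
def loc(w): w=w[:,:2]-m; return np.c_[w@ux,w@uy]
red=((H<8)|(H>172))&(S>120)
for n,k in(("handletop",red&(z>66)&(z<76)),("tongue",red&(z>14)&(z<25)),("plate",(S<60)&(V>90)&(z>14.5)&(z<19))):
    q=loc(P[k])
    if n=="plate": q=q[(abs(q[:,1])<100)&(abs(q[:,0])<90)]
    if n!="plate": q=q[q[:,1]>60]
    if len(q): print(n,len(q),"x",np.percentile(q[:,0],[1,99]).round(1),"y",np.percentile(q[:,1],[1,99]).round(1))
h=m+44*ux+138*uy; print("handle pred",h); go(*h,190,y+np.pi/2); go(*h,190,y)
E
```

```text
handletop 510 x [33.7 50.5] y [126.9 143.5]
tongue 493 x [35.7 49.1] y [ 98.4 155. ]
plate 4511 x [-65.9  33.5] y [-87.4  87.1]
handle pred [530.84808436 -61.90952862]
turn [ 4.000e-02  1.800e-01 -8.995e+01] shift now-axes [ 1.385e+02  6.100e+01 -1.000e-01] shift after turn [-60.8 138.5   0. ] clock 15.35 q6 -0.56
tool y [0.998 0.064 0.002] pos [ 478.8 -204.   190. ] F [-0.6  0.1 -1.1] w 85.3 gf 0.0
turn [0.14 0.09 0.05] shift now-axes [ 1.385e+02  6.100e+01 -1.000e-01] shift after turn [138.5  60.8   0. ] clock 15.35 q6 -0.56
tool y [0.998 0.064 0.002] pos [ 478.8 -204.   190. ] F [-0.6  0.1 -1.1] w 85.3 gf 0.0
```

View pics/w5.png

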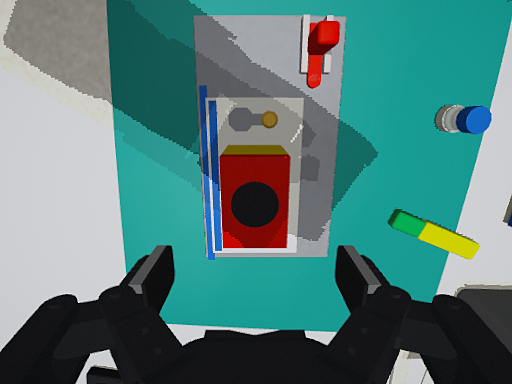

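The plate is home: its local x runs -66 to 33, and the screw (270,120) is at the slot end. The bolt handle is at (326,33). I'll move there and pinch it.

Request:
drive_tool(plan=[[[0,0,0,25,10,0,1],[0,0,0,45,20,0,1],[0,0,0,45,20,0,1],[0,0,0,20,9,0,1],[0,0,0,0,0,20,1],[0,0,0,0,0,35,1],[0,0,0,0,0,35,1],[0,0,0,0,0,25,1],[0,0,0,0,0,15,1],[0,0,0,0,0,0,1]]], force=30)

```text
clock: 16.6
ee_pos: [528.2, -65.2, 57.6]
tcp_rot: [-2.148, -2.29, 0.002]
wrist_force: [0.0, -0.8, 0.2]
gripper_width: 84.9
grip_force: 0.0
```

Request:
drive_tool(plan=[[[0,0,0,0,0,0,-1],[0,0,0,0,0,0,-1],[0,0,0,0,0,0,-1],[0,0,0,0,0,0,-1],[0,0,0,0,0,0,-1],[0,0,0,0,0,0,-1],[0,0,0,0,0,0,-1],[0,0,0,0,0,0,-1],[0,0,0,0,0,0,-1],[0,0,0,0,0,0,-1]]])

```text
clock: 17.85
ee_pos: [530.2, -65.5, 59.1]
tcp_rot: [2.148, 2.289, 0.003]
wrist_force: [6.0, -0.2, 0.5]
gripper_width: 17.2
grip_force: 34.2
```

Request:
drive_tool(plan=[[[0,0,0,0,1,0,-1],[0,0,0,-3,0,0,-1],[0,0,0,-5,0,0,-1],[0,0,0,-6,0,0,-1],[0,0,0,-6,0,0,-1],[0,0,0,-4,0,0,-1],[0,0,0,-3,0,0,-1],[0,0,0,-1,0,0,-1],[0,0,0,-1,0,0,-1],[0,0,0,0,0,0,-1]]])

```text
clock: 19.1
ee_pos: [532.1, -94.3, 59.1]
tcp_rot: [2.149, 2.29, 0.001]
wrist_force: [1.5, 1.1, 6.2]
gripper_width: 17.7
grip_force: 35.1
```

Request:
drive_tool(plan=[[[0,0,0,-0.5,0,0,-1],[0,0,0,-0.5,0,0,-1],[0,0,0,-0.5,0,0,-1],[0,0,0,-0.5,0,0,-1],[0,0,0,-0.5,0,0,-1],[0,0,0,-0.5,0,0,-1],[0,0,0,0,0,0,-1],[0,0,0,0,0,0,-1],[0,0,0,0,0,0,-1],[0,0,0,0,0,0,-1]]])

```text
clock: 20.35
ee_pos: [532.1, -95.2, 59.0]
tcp_rot: [-2.149, -2.29, -0.003]
wrist_force: [2.2, 18.3, 9.1]
gripper_width: 17.5
grip_force: 35.5
```

The bolt hit its stop after about 30 mm of travel, at 18 N. I'll release, rise and check.

Request:
drive_tool(plan=[[[0,0,0,1.5,0,0,-1],[0,0,0,0,0,0,-1],[0,0,0,0,0,0,-0.4],[0,0,0,0,0,0,-0.4],[0,0,0,0,0,0,-0.4],[0,0,0,0,0,-20,-0.4],[0,0,0,0,0,-40,-0.4],[0,0,0,0,0,-50,-0.4],[0,0,0,0,0,-40,-0.4],[0,0,0,0,0,0,-0.4]]])

```text
clock: 21.6
ee_pos: [532.9, -96.1, 211.2]
tcp_rot: [2.146, 2.288, 0.004]
wrist_force: [-0.3, 0.6, -0.5]
gripper_width: 25.6
grip_force: 0.0
```

Request:
drive_tool(plan=[[[0,0,0,-20,-15,0,-0.4],[0,0,0,-40,-25,0,-0.4],[0,0,0,-30,-15,0,-0.4],[0,0,0,0,0,0,-0.4],[0,0,0,0,0,0,-0.4],[0,0,0,0,0,0,-0.4],[0,0,0,0,0,0,-0.4],[0,0,0,0,0,0,-0.4],[0,0,0,0,0,0,-0.4],[0,0,0,0,0,0,-0.4]]])

```text
clock: 22.85
ee_pos: [482.6, -189.0, 208.4]
tcp_rot: [2.149, 2.291, 0.0]
wrist_force: [-0.1, 1.0, -0.4]
gripper_width: 26.0
grip_force: 0.0
```

```bash
python3 - <<'E'
from h import *
y=np.radians(3.6); ux=np.array([np.cos(y),np.sin(y)]); uy=np.array([-np.sin(y),np.cos(y)]); m=np.array([495.6,-202.4])
im,d=ctrl.grab_frame("wrist"); cv2.imwrite("pics/w6.png",im); C=cam("wrist"); P=cloud(C,d)
H,S,V=cv2.split(cv2.cvtColor(im,cv2.COLOR_BGR2HSV)); z=P[...,2]
def loc(w): w=w[:,:2]-m; return np.c_[w@ux,w@uy]
red=((H<8)|(H>172))&(S>120)
for n,k in(("handletop",red&(z>66)&(z<76)),("tongue",red&(z>14)&(z<25)),("plate",(S<60)&(V>90)&(z>14.5)&(z<19)),("tubtop",red&(z>90)&(z<105))):
    q=loc(P[k])
    q=q[(abs(q[:,1])<100)&(abs(q[:,0])<90)] if n in("plate","tubtop") else q[q[:,1]>45]
    if len(q): print(n,len(q),"x",np.percentile(q[:,0],[1,99]).round(1),"y",np.percentile(q[:,1],[1,99]).round(1),"z",np.median(P[k][:,2]).round(1))
E
```

```text
handletop 418 x [34.4 51.7] y [ 96.5 114.2] z 70.6
tongue 417 x [37.5 51. ] y [ 68.6 124.8] z 22.1
plate 4199 x [-64.7  34.7] y [-87.9  87.2] z 17.0
tubtop 3542 x [-42.7  11.8] y [-39.9  39.6] z 97.1
```

View pics/w6.png

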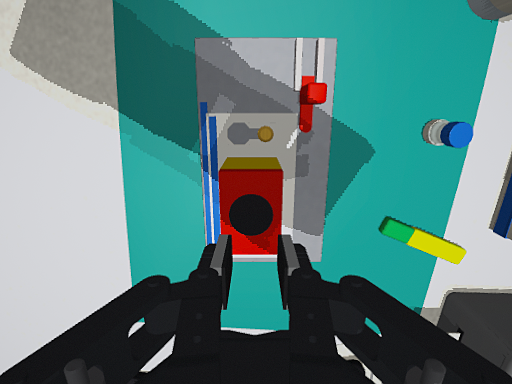

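The plate is home at x -64.7 to 34.7. The bolt handle's measured y is about 105.4 mm (106 is fully across), with its tongue at (305,128) behind the plate. The tub is level and the gripper is clear, so I'm handing in.

```bash
python3 -c "
from station import ctrl
print(ctrl.hand_in())"
```

```text
the job is handed in; nothing more can be done
None
```

The tub is on the mount and slid fully home, stripes on the same side, with the red bolt pushed to its stop and the gripper clear; I handed it in at about 23 s, with no verdict returned.

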